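Kickstand down, then hold the hub frame upright

TASK

The steel hub frame is leaning on its padded rest with its foot tube in the channel of the plywood board. First, while it still leans there, flip its kickstand down past the centre of its spring so that it snaps fully down to its stop; then swing the frame up off the rest with its foot still in the channel, and finish holding it upright and still with the gripper, without letting go (the program ends while holding it). Leave the spanner, tape roll and collar on the board where they are.

Things in the scene. Friction and masses are not known exactly. Their poses are not given: they have to be found in the camera images.
- dock: Plywood board 380 x 300 x 15 mm fixed to the table; two aluminium strips (14 mm high, 33 mm apart inside, 360 mm long) on it form a channel. Origin: centre of its underside, on the table, below the channel's middle; x along the channel, y to the open side (kickstand's side), -y to the rest, z up.
- rest: Steel bracket with a black rubber pad on the board's -y side, about 125 mm above the board at most; the frame's post leans on the pad. Fixed to the board. Origin: on the board's top, at x = 40 mm in the board's frame, in the middle of the channel.
- frame: Loose steel stub, 0.85 kg: foot tube (28 mm thick, 300 long) in the channel, 28 mm post at x = 40, hub across it (z = 190, flanges 58, spindle 116 along y), grip tube on top. Origin: mid foot tube, on its axis; x along it, z up the post, y to the kickstand. Starts leaning 0.35 rad, top to -y. Turns about the foot tube; upright, it tips either way unless held (12 deg to +y with the stand down).
- grip_mid (a point): Middle of the free part of the black rubber grip tube on top, on the tube's axis: at (108, 0, 255) mm in the frame's axes. The grip is 31 mm thick, runs along the frame's x from 55 to 160 mm and has nothing above or beside it.
- kick_pivot (a point): Pivot of the kickstand, at (40, 36, 125) mm in the frame's axes; its hinge axis runs along the frame's y.
- kick_foot (a point): Centre of the kickstand's rubber foot (20 mm thick, 22 long) at the leg's free end. Stowed (joint 0) it is at (-108, 45, 14) mm from the pivot in the frame's axes; the leg is a 12 mm bar, nearly straight from pivot to foot. Down, the foot is about 109 mm below the pivot.
- kickstand (a joint): Kickstand angle: 0 stowed (leg along the frame's -x, slightly up), grows as the leg swings down about the frame's y axis, 1.7 rad at its stop. An over-centre spring holds it stowed up to about 0.75 rad (2 N pressed down near the foot starts it); past that it snaps down to the stop by itself. Pressing hard tips the frame.
- spanner: Bystander: steel spanner 130 mm long, lying on the board on the rest's side, near the back end of the channel. Origin: its middle.
- tape: Bystander: roll of paper tape, 70 mm across, 20 mm high, flat on the board on the rest's side, under the grip's end.
- collar: Bystander: steel collar 32 mm across, 14 mm high, on the board's open side near the front corner.

How it is judged:
By the outcome, as a careful person would: the job done as asked, in the order asked, and still so for the second after the job is handed in, while the arm keeps its last pose, push and grip.
It also fails if it takes over 48 s, if anything falls off the work surface, if the arm or the gripper's body presses on something with over 40 N, if the wrist force passes 120 N, or if a joint passes its speed limit or range.

ROBOT

A 6-joint arm with a two-finger parallel gripper is mounted at the origin on the work surface. World frame = base frame: x ahead of the robot, y to its left, z up, the work surface at z = 0. Lengths are in m, angles in rad, forces in N, time in s.
With the tool pointing down it reaches from about 0.225 to 0.725 m from the base axis. Payload 3.1 kg.
Tool frame: the origin (TCP) lies midway between the tips of the shut fingers; the grasp point (between the pads) lies 19 mm behind it; z points along the fingers, y is the line along which they close (so a half turn about z gives the same grasp; the last joint's range is limited). The gripper opens to 85 mm and grips with 20 to 120 N. Pads are 22 mm wide; open, the fingers measure 114 mm over their backs; the gripper's body (76 mm by 85 mm) begins 54 mm behind the grasp point. The pads swing forward as they close: fully open they stand 13 mm farther back than shut.
Start: joints at [1.132, 0.048, 0.099, 1.622, 0, 1.443], TCP at [0.161, 0.5, 0.231] pointing down, gripper open.
Joint ranges: [-2.91, 2.91], [-0.99, 1.94], [-1.21, 1.42], [-2.12, 2.29], [-1.49, 1.47], [-3.14, 3.14]. Speed limits (rad/s): [2.79, 2.79, 3.14, 3.14, 3.14, 3.14].

INTERFACE

Orientations are given as a 3x3 rotation matrix whose columns are the frame's x, y, z axes.
In Python, from plant import state, optics, env gives the robot as it stands.
- The arm moves only by the tool play_rows, never from a script. Its arguments are lists of equal length, an entry for each row: "slide": the shift along the tool's x, y, z in m, a list of three; "twist": the turn about the tool's z in degrees; "jaw": the gripper command: -1 is fully open, 1 is shut, values between are in proportion. A call has 1 to 20 rows; each row is the pose to reach, as a shift and turn from the pose commanded when the call began, along the tool's axes at that moment; what a row does not reach only later rows make up. A row lasts 1/8 s, in which the tool goes at most 62.5 mm and 10.7 degrees, less where a joint would pass 70% of its speed; a pose out of reach is approached as far as the arm can. A call with a gripper value outside its range is refused whole. The fingers move at their own pace and stop on an object; "squeeze" is the grip in N (left out, the last holds). Time passes only in rows, so rows that repeat a pose let the fingers close. It gives the time, the measured TCP pose, the force, the opening and the grip force at its end, in the units of the state.
- state(): the state, without advancing time (a new reading comes with each control period).
- optics.camera(name): name is "scene" or "top" or "wrist"; returns a dict with "pixels" (400x640x3 uint8, red, green, blue), "fovy" (degrees; the focal length in pixels is half the picture's height over the tangent of half this angle, whatever the lens; pixels are square), "cx", "cy" (the principal point, pixels), "xyz" and "orientation" of the camera in the world. Camera axes: x right, y down, z forward; pixel columns grow to the right and rows downward; lengths in m; the calibration is good to about 2 mm. A picture is of the moment at which its call begins. There is no depth.
- env.hand_in(): hands the job in; it is judged then, once.
The state is a dict: "time": time; "q": joint angles; "joint_velocities": joint speeds; "joint_efforts": joint torques, N m; "ee_pos": TCP position; "orientation": TCP orientation; "ft_force": force on the tool from outside, world axes, zero at the start; "moment": the same for the moment, N m; "grip_width": opening from 0.0 (shut) to 1.0 (fully open); "grasp_force": force on a finger pad.
Only numpy, scipy, OpenCV 4.12 (cv2) and the standard library are available. Lean on these libraries where they do the work, as an engineer would, in place of code of your own. Each camera call takes 0.05 s, during which the arm holds its last target. There are 200 camera calls.

## Working session

There is one attempt and no reset: what is moved stays moved. The work goes in short steps, Python scripts to look and compute and a tool call to move; the robot and the scene stay as the last step left them, time stands still between calls to the robot, and variables do not carry over. Pictures are saved under pics/ and viewed, at most 10 in all, crops included, and the job is handed in when it is done.

Besides the shell and the picture viewer there is one more tool, called after "Request:" by a JSON object that holds its "method" and its "body". play_rows: Moves the arm, as the interface text tells. Its arguments: {"type":"object","properties":{"slide":{"type":"array"},"twist":{"type":"array"},"jaw":{"type":"array"},"squeeze":{"type":"number"}},"required":["slide","twist","jaw"]}

```bash
ls; mkdir -p pics; python3 - <<'E'
from plant import state, optics, env
import cv2,pickle
s=state();print({k:s[k] for k in('time','q','ee_pos','orientation','ft_force','grip_width')})
d={}
for n in('scene','top','wrist'):
    c=optics.camera(n);d[n]=c;cv2.imwrite(f'pics/{n}0.png',c['pixels'][:,:,::-1]);print(n,c['fovy'],c['cx'],c['cy'],c['xyz'],c['orientation'])
pickle.dump(d,open('c0.pkl','wb'))
E
```

```text
pics
{'time': 0.0, 'q': array([1.13215805e+00, 4.87283812e-02, 9.75706472e-02, 1.62197983e+00,
       2.78187734e-05, 1.44300380e+00]), 'ee_pos': array([0.16031711, 0.49928248, 0.23011515]), 'orientation': array([[-9.52075049e-01,  3.05862816e-01, -1.01952295e-03],
       [ 3.05864342e-01,  9.52072771e-01, -2.10777473e-03],
       [ 3.25970129e-04, -2.31859544e-03, -9.99997259e-01]]), 'ft_force': array([0.27522626, 0.02123348, 0.07726597]), 'grip_width': 1.0000121012347611}
scene 46.36596391598308 327.70803261027197 202.08818782110674 [ 1.08709973 -0.1885463   0.89976153] [[ 0.32650894  0.7633208  -0.55743455]
 [ 0.94510032 -0.25534799  0.2039186 ]
 [ 0.01331552 -0.59341281 -0.80478813]]
top 56.2554222679659 324.25136069602235 204.50981967264423 [0.43321857 0.00916915 0.81203644] [[-7.06202833e-05 -9.83486200e-01  1.80983118e-01]
 [-9.99899486e-01 -2.49651568e-03 -1.39565609e-02]
 [ 1.41779122e-02 -1.80965913e-01 -9.83387170e-01]]
wrist 60.28708697264836 318.95268618415633 197.71872640838262 [0.09150733 0.52220484 0.37335392] [[ 0.30529507  0.91198013  0.27402037]
 [ 0.9522548  -0.29165904 -0.09025405]
 [-0.00238938  0.28849133 -0.95747953]]
```

View pics/scene0.png

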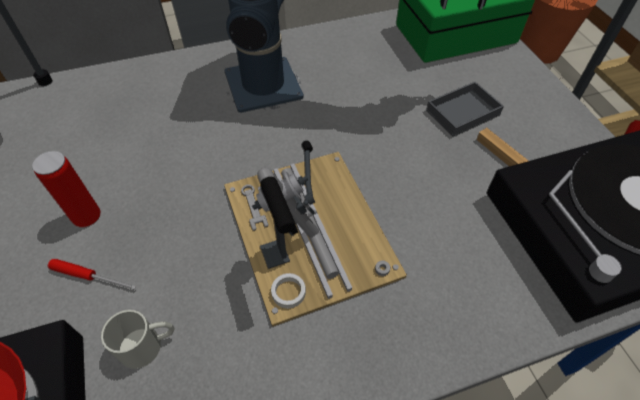

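View pics/top0.png

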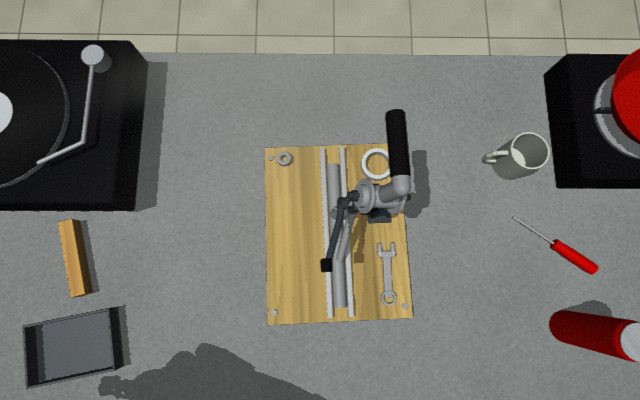

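The top view shows the board's corners at about (265,148), (388,143), (412,321) and (267,325), the kick foot at (326,265), and the grip end at (396,112). The scene view shows the corners at (225,190), (338,154), (404,275) and (275,323), the kick foot at (307,146), and the grip end at (287,230). Next I'll fit the poses.

```bash
cat > h.py <<'E'
import numpy as np
from scipy.spatial.transform import Rotation as R
def proj(c,p):
    f=200/np.tan(np.radians(c['fovy'])/2); q=(np.atleast_2d(p)-c['xyz'])@np.array(c['orientation'])
    return np.c_[c['cx']+f*q[:,0]/q[:,2], c['cy']+f*q[:,1]/q[:,2]]
def dock(P,d):  # P in m in dock frame -> world
    return np.atleast_2d(P)@R.from_euler('z',d[2]).as_matrix().T+[d[0],d[1],0]
def frame(P,d,fx,fy,lean):  # frame point -> world; lean +: top to -y
    return dock(np.atleast_2d(P)@R.from_euler('x',lean).as_matrix().T+[fx,fy,.029],d)
def kick(a): # kick foot in frame, joint a
    return np.array([.04,.036,.125])+R.from_euler('y',-a).apply([-.108,.045,.014])
E
python3 - <<'E'
import pickle
from h import *
from scipy.optimize import least_squares
c=pickle.load(open('c0.pkl','rb'));T,S=c['top'],c['scene']
C=np.array([[.19,.15,.015],[.19,-.15,.015],[-.19,-.15,.015],[-.19,.15,.015]])
tc=np.array([[265,148],[388,143],[412,321],[267,325]]);sc=np.array([[404,275],[275,323],[225,190],[338,154]])
f=lambda d:np.r_[proj(T,dock(C,d))-tc,proj(S,dock(C,d))-sc].ravel()
r=least_squares(f,[.45,0,0],loss='soft_l1');d=r.x;print(d,f(d).round(1))
G=np.array([[.04-.108,.081,.139],[.16,0,.255]])
ends=np.array([[.15,0,.014],[-.15,0,.014]])
def g(p):
    return np.r_[proj(T,frame(G,d,*p))-[[326,265],[396,112]],proj(S,frame(G,d,*p))-[[307,146],[288,230]],
      proj(T,frame(ends,d,*p))-[[333,165],[340,306]]].ravel()
r=least_squares(g,[0,0,.35],loss='soft_l1');p=r.x;print(p,g(p).round(1))
print('foot',frame(G[0],d,*p),'pivot',frame([.04,.036,.125],d,*p),'grip',frame([.108,0,.255],d,*p),'gripup',frame([.108,0,.255],d,p[0],p[1],0))
for a in(0,.4,.8,1.2,1.7):print(a,kick(a),frame(kick(a),d,*p))
E
```

```text
[ 0.52459076 -0.02551757  0.04347732] [-1.4 -0.3  9.9 -0.2  0.5 -2.2 -0.7  0.7  3.  -0.4 -3.7  0.9 -1.  -6.7
  0.8 -3.4]
[-0.00853475  0.00380367  0.38048734] [-0.7 -0.1 -0.5  0.6  0.6  1.  -1.8  0.1  0.1 -2.4  0.3  1.5]
foot [[ 0.44693787 -0.00147992  0.18814046]] pivot [[ 0.55642582 -0.03333383  0.1584299 ]] grip [[ 0.62791271 -0.112005    0.26576336]] gripup [[ 0.6237967  -0.01739438  0.284     ]]
0 [-0.068  0.081  0.139] [[ 0.44693787 -0.00147992  0.18814046]]
0.4 [-0.06492644  0.081       0.09583767] [[0.44931183 0.01466784 0.14806494]]
0.8 [-0.04528731  0.081       0.05727944] [[0.46831003 0.02982738 0.11226424]]
1.2 [-0.01218318  0.081       0.02941279] [[0.50093307 0.04160535 0.08639051]]
1.7 [0.0400319  0.081      0.01609638] [[0.55288387 0.04881549 0.07402644]]
```

```bash
cat >> h.py <<'E'
def slide(s,tgt): return np.array(s['orientation']).T@(np.array(tgt)-s['ee_pos'])
E
python3 - <<'E'
import pickle
from h import *
from plant import state
from scipy.optimize import least_squares
c=pickle.load(open('c0.pkl','rb'));T,S=c['top'],c['scene']
C=np.array([[.19,.15,.015],[.19,-.15,.015],[-.19,-.15,.015],[-.19,.15,.015]])
tc=np.array([[265,148],[388,143],[412,321],[267,325]]);sc=np.array([[404,275],[275,323],[225,190],[338,154]])
w=np.array([1,1,0,1,1,1,1,1]+[.5]*8)
f=lambda d:np.r_[proj(T,dock(C,d))-tc,proj(S,dock(C,d))-sc].ravel()*w
d=least_squares(f,[.45,0,0],loss='soft_l1').x;print(d,f(d).round(1))
G=np.array([[.04-.108,.081,.139],[.16,0,.255]]);E=np.array([[.15,0,.014],[-.15,0,.014]])
def g(p):
    p=[p[0],p[1],.35]
    return np.r_[proj(T,frame(G,d,*p))-[[326,265],[396,112]],proj(S,frame(G,d,*p))-[[307,146],[288,230]],proj(T,frame(E,d,*p))-[[333,165],[340,306]]].ravel()
p=[*least_squares(g,[0,0],loss='soft_l1').x,.35];print(p,g(p).round(1))
pickle.dump((d,p),open('fit.pkl','wb'))
for a in(0,.4,.8,1.7):print(a,frame(kick(a),d,*p))
print(frame([.108,0,.255],d,*p))
t=frame(kick(0),d,*p)[0];t[2]=.26;print(slide(state(),t))
E
```

```text
[ 0.52402469 -0.02697173  0.03704896] [-0.2 -0.4  0.   0.4  0.6 -1.4 -0.6  0.5  1.   0.1 -2.6  0.3 -0.6 -3.6
  0.4 -1.6]
[np.float64(-0.007739264006957038), np.float64(0.0006043363137928974), 0.35] [-1.1 -0.3 -1.2  0.1  1.   1.3 -1.  -1.3  2.5 -2.5  1.9  1.4]
0 [[ 0.44726209 -0.00076634  0.18734753]]
0.4 [[0.44978533 0.01413762 0.14680202]]
0.8 [[0.46892125 0.02807752 0.11058146]]
1.7 [[0.55365884 0.04534968 0.07189522]]
[[ 0.62743302 -0.11003304  0.26854004]]
[-0.42610125 -0.38852413 -0.02902318]
```

Request:
{"method": "play_rows", "body": {"slide": [[-0.04, -0.037, -0.03], [-0.08, -0.074, -0.03], [-0.12, -0.11, -0.03], [-0.16, -0.146, -0.03], [-0.2, -0.182, -0.03], [-0.24, -0.22, -0.03], [-0.28, -0.256, -0.03], [-0.32, -0.292, -0.03], [-0.36, -0.33, -0.03], [-0.395, -0.36, -0.03], [-0.426, -0.388, -0.03], [-0.426, -0.388, -0.03], [-0.426, -0.388, -0.03]], "twist": [-2, -4, -6, -8, -10, -12, -14, -16, -18, -20, -20, -20, -20], "jaw": [1, 1, 1, 1, 1, 1, 1, 1, 1, 1, 1, 1, 1]}}

```text
time: 1.78
ee_pos: [0.4471, 0.0004, 0.261]
orientation: [[-0.999, -0.038, -0.001], [-0.038, 0.999, 0.001], [0.001, 0.001, -1.0]]
ft_force: [-0.5, 0.2, 0.3]
grip_width: 0.002
grasp_force: 0.0
```

```bash
python3 - <<'E'
import pickle,cv2
from h import *
from plant import state,optics
s=state();d,p=pickle.load(open('fit.pkl','rb'))
print(s['time'],s['ee_pos'],s['orientation'],s['ft_force'],s['grip_width'])
a=optics.camera('wrist');b=optics.camera('top');
P=frame(kick(0),d,*p)
cv2.imwrite('pics/w1.png',np.hstack([a['pixels'][:,:,::-1],cv2.resize(b['pixels'][80:340,220:440,::-1],None,fx=1.5,fy=1.5)[:390].copy() if 0 else a['pixels'][:,:0,::-1]]))
print(proj(a,P),proj(b,P),proj(a,frame([.04,.036,.125],d,*p)))
E
```

```text
1.775 [4.47050213e-01 4.06842271e-04 2.60983168e-01] [[-9.99281282e-01 -3.78871957e-02 -1.21636082e-03]
 [-3.78880540e-02  9.99281751e-01  6.90509893e-04]
 [ 1.18932569e-03  7.36099156e-04 -9.99999022e-01]] [-0.51080682  0.19453961  0.2500608 ] 0.0024079405353188517
[[317.00858239 208.38606071]] [[324.90425609 264.69944303]] [[272.23902136 320.46344486]]
```

View pics/w1.png

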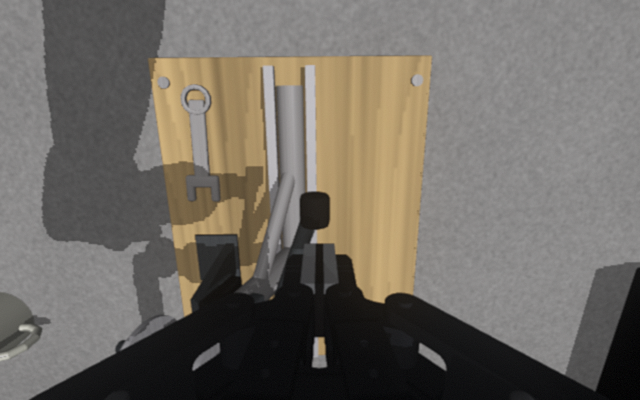

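The foot appears at (315,210), against a prediction of (317,208), so the fit is good. I'll press gently along the foot's arc.

Request:
{"method": "play_rows", "body": {"slide": [[0, -0.001, 0.025], [0, -0.001, 0.045], [0, -0.001, 0.058], [0, -0.001, 0.066], [0, 0.002, 0.074], [-0.001, 0.005, 0.082], [-0.001, 0.008, 0.09], [-0.002, 0.011, 0.098], [-0.003, 0.014, 0.104]], "twist": [0, 0, 0, 0, 0, 0, 0, 0, 0], "jaw": [1, 1, 1, 1, 1, 1, 1, 1, 1]}}

```text
time: 3.0
ee_pos: [0.4502, 0.0143, 0.1567]
orientation: [[-0.999, -0.038, 0.0], [-0.038, 0.999, -0.0], [-0.0, -0.0, -1.0]]
ft_force: [-0.0, -0.6, 1.7]
grip_width: -0.001
grasp_force: 0.3
```

```bash
python3 - <<'E'
import cv2
from h import *
from plant import optics
a=optics.camera('wrist')['pixels'];b=optics.camera('scene')['pixels'][120:320,210:420]
cv2.imwrite('pics/w2.png',np.hstack([cv2.resize(a,(480,300)),cv2.resize(b,(315,300))])[:,:,::-1])
E
```

```text
(no output)
```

View pics/w2.png

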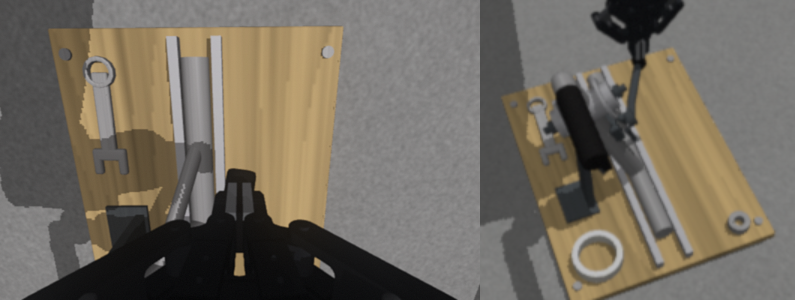

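The tip is pressing on the foot with about 1.7 N, the leg has swung down, and the frame still leans. I'll carry on past centre.

Request:
{"method": "play_rows", "body": {"slide": [[-0.003, 0.003, 0.008], [-0.006, 0.006, 0.016], [-0.01, 0.009, 0.024], [-0.014, 0.012, 0.032], [-0.018, 0.015, 0.039], [-0.022, 0.017, 0.046], [-0.026, 0.018, 0.052], [-0.026, 0.018, 0.052], [-0.02, 0.018, 0.03], [-0.01, 0.018, -0.02], [-0.01, 0.018, -0.07], [-0.01, 0.018, -0.12], [-0.01, 0.018, -0.16]], "twist": [0, 0, 0, 0, 0, 0, 0, 0, 0, 0, 0, 0, 0], "jaw": [1, 1, 1, 1, 1, 1, 1, 1, 1, 1, 0, -1, -1]}}

```text
time: 4.72
ee_pos: [0.4595, 0.0325, 0.3202]
orientation: [[-0.999, -0.038, 0.003], [-0.038, 0.999, -0.0], [-0.003, -0.0, -1.0]]
ft_force: [0.8, -0.6, -0.2]
grip_width: 0.637
grasp_force: 0.0
```

```bash
python3 - <<'E'
import cv2,pickle
from h import *
from plant import optics,state
d,p=pickle.load(open('fit.pkl','rb'))
a=optics.camera('wrist')['pixels'];S=optics.camera('scene');b=S['pixels'][120:320,210:420]
g=frame([.108,0,.255],d,*p)[0];print(g,state()['grip_width'],slide(state(),g+[0,0,-.019]), proj(S,frame([.16,0,.255],d,*p)),proj(S,frame(kick(1.7),d,*p)))
cv2.imwrite('pics/w3.png',np.hstack([cv2.resize(a,(480,400)),cv2.resize(b,(315,400))])[:,:,::-1])
E
```

```text
[ 0.62743302 -0.11003304  0.26854004] 0.804039977744703 [-0.15993869 -0.14854839  0.07565115] [[287.01225843 228.69701552]] [[344.26728301 213.33523187]]
```

View pics/w3.png

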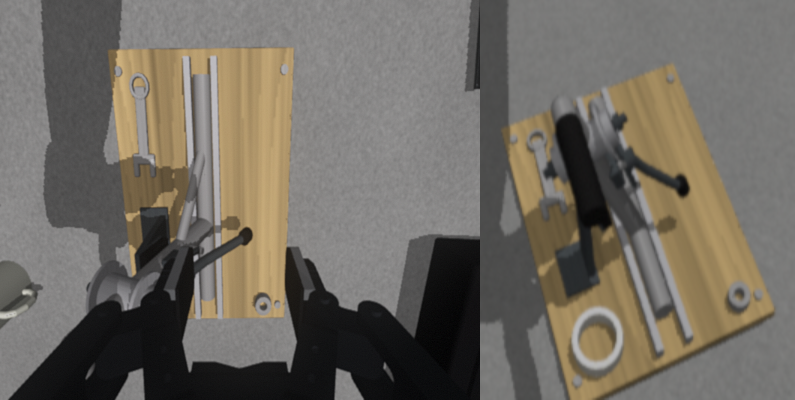

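The kick foot is at scene (345,213), against (344,213) predicted for joint 1.7, so the stand is fully down and the frame still leans. I'll go above the grip and take a wrist check.

Request:
{"method": "play_rows", "body": {"slide": [[-0.03, -0.028, -0.01], [-0.06, -0.056, -0.01], [-0.09, -0.084, -0.01], [-0.12, -0.112, -0.01], [-0.145, -0.135, -0.01], [-0.16, -0.1485, 0.0], [-0.16, -0.1485, 0.0]], "twist": [0, 0, 0, 0, 0, 0, 0], "jaw": [-1, -1, -1, -1, -1, -1, -1]}}

```text
time: 5.7
ee_pos: [0.6249, -0.1106, 0.3142]
orientation: [[-0.999, -0.037, -0.005], [-0.037, 0.999, 0.001], [0.004, 0.001, -1.0]]
ft_force: [0.5, 0.9, 0.3]
grip_width: 1.0
grasp_force: 0.0
```

```bash
python3 - <<'E'
import cv2,pickle
from h import *
from plant import optics,state
d,p=pickle.load(open('fit.pkl','rb'))
W=optics.camera('wrist');T=optics.camera('top')
im=W['pixels'][:,:,::-1].copy()
A=frame([[.06,0,.255],[.108,0,.255],[.16,0,.255]],d,*p)
for q in proj(W,A):cv2.circle(im,tuple(int(v) for v in q),3,(0,0,255),-1)
cv2.imwrite('pics/w4.png',im);print(slide(state(),A[1]-[0,0,.019]),state()['grip_width'])
E
```

```text
[-0.00329579 -0.00087744  0.06717473] 0.9985500334504356
```

View pics/w4.png

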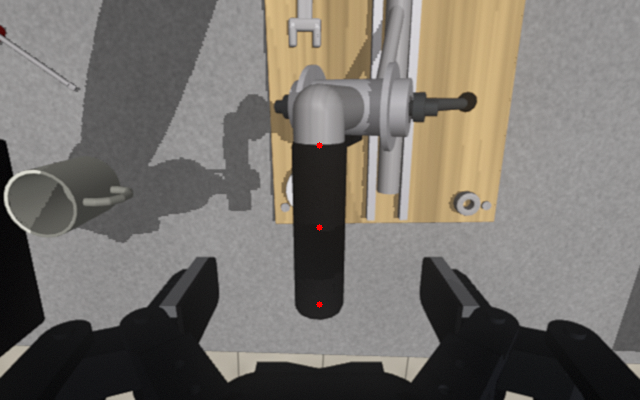

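The predicted grip axis lies on the grip, which is centred between the fingers. Next I'll descend and close.

Request:
{"method": "play_rows", "body": {"slide": [[0, 0, 0.02], [0, 0, 0.04], [0, 0, 0.058], [0, 0, 0.07], [0, 0, 0.072], [0, 0, 0.072], [0, 0, 0.072], [0, 0, 0.072], [0, 0, 0.072], [0, 0, 0.072], [0, 0, 0.072], [0, 0, 0.072]], "twist": [0, 0, 0, 0, 0, 0, 0, 0, 0, 0, 0, 0], "jaw": [-1, -1, -1, -1, -1, 0, 1, 1, 1, 1, 1, 1], "squeeze": 40}}

```text
time: 7.3
ee_pos: [0.6253, -0.1101, 0.2462]
orientation: [[-0.999, -0.038, 0.002], [-0.038, 0.999, -0.001], [-0.002, -0.001, -1.0]]
ft_force: [-0.1, -2.4, 4.4]
grip_width: 0.349
grasp_force: 39.7
```

Request:
{"method": "play_rows", "body": {"slide": [[0, 0.003, -0.001], [0, 0.006, -0.002], [0, 0.009, -0.003], [0, 0.012, -0.004], [0, 0.0155, -0.005], [0, 0.0185, -0.006], [0, 0.0215, -0.007], [0, 0.0245, -0.0075], [0, 0.0275, -0.0083], [0, 0.0305, -0.009], [0, 0.0335, -0.0097], [0, 0.037, -0.0104], [0, 0.037, -0.0104], [0, 0.037, -0.0104]], "twist": [0, 0, 0, 0, 0, 0, 0, 0, 0, 0, 0, 0, 0, 0], "jaw": [1, 1, 1, 1, 1, 1, 1, 1, 1, 1, 1, 1, 1, 1]}}

```text
time: 9.05
ee_pos: [0.6239, -0.074, 0.2577]
orientation: [[-0.999, -0.038, 0.003], [-0.038, 0.999, -0.004], [-0.003, -0.004, -1.0]]
ft_force: [0.4, -5.0, 8.3]
grip_width: 0.347
grasp_force: 39.5
```

Request:
{"method": "play_rows", "body": {"slide": [[0, 0.003, -0.0006], [0, 0.006, -0.0011], [0, 0.009, -0.0017], [0, 0.0125, -0.0022], [0, 0.0155, -0.0026], [0, 0.0185, -0.003], [0, 0.022, -0.0035], [0, 0.025, -0.0038], [0, 0.0285, -0.0041], [0, 0.0315, -0.0044], [0, 0.035, -0.0046], [0, 0.038, -0.0047], [0, 0.041, -0.0048], [0, 0.044, -0.0049], [0, 0.047, -0.005], [0, 0.0505, -0.0051], [0, 0.0505, -0.0051], [0, 0.0505, -0.0051], [0, 0.0505, -0.0051]], "twist": [0, 0, 0, 0, 0, 0, 0, 0, 0, 0, 0, 0, 0, 0, 0, 0, 0, 0, 0], "jaw": [1, 1, 1, 1, 1, 1, 1, 1, 1, 1, 1, 1, 1, 1, 1, 1, 1, 1, 1]}}

```text
time: 11.42
ee_pos: [0.6215, -0.022, 0.2613]
orientation: [[-0.999, -0.039, 0.0], [-0.039, 0.999, -0.0], [-0.0, -0.0, -1.0]]
ft_force: [0.7, -3.4, 5.9]
grip_width: 0.35
grasp_force: 44.0
```

```bash
python3 - <<'E'
import cv2,pickle
from h import *
from plant import optics,state
d,p=pickle.load(open('fit.pkl','rb'))
W=optics.camera('wrist');S=optics.camera('scene');T=optics.camera('top')
s=state();print(s['time'],s['ee_pos'],s['ft_force'],s['joint_velocities'].round(3))
q=[p[0],p[1],0]
print('grip up',frame([.108,0,.255],d,*q))
P=np.vstack([frame([[.04,.058,.19],[.04,-.058,.19],[.15,0,.014],[-.15,0,.014]],d,*q),frame(kick(1.7),d,*q)])
def dr(c,P,x0,x1,y0,y1,k):
    im=cv2.resize(c['pixels'][y0:y1,x0:x1],None,fx=k,fy=k,interpolation=cv2.INTER_CUBIC)[:,:,::-1].copy()
    for u in proj(c,P):cv2.circle(im,(int((u[0]-x0)*k),int((u[1]-y0)*k)),2,(0,0,255),-1)
    return im
cv2.imwrite('pics/w5.png',np.hstack([dr(S,P,200,420,120,340,1.8),dr(T,P,230,450,120,340,1.8)]))
E
```

```text
11.575 [ 0.62147588 -0.02202609  0.26126831] [ 1.31482414 -3.01903702  5.10997484] [ 0.    -0.001  0.     0.    -0.001 -0.003]
grip up [[ 0.62419424 -0.0226541   0.284     ]]
```

View pics/w5.png

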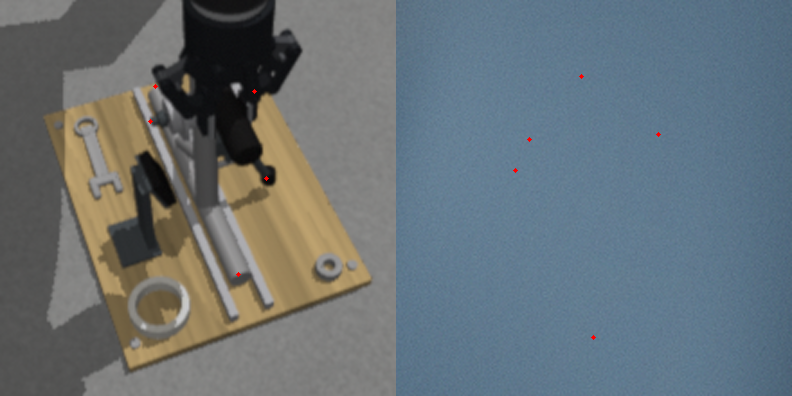

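The frame stands upright at the predicted pose, with the kick foot at (267,176) against (266,178) predicted. Its foot is in the channel, and the spanner, tape and collar have not moved. I'll let it settle, then hand in.

Request:
{"method": "play_rows", "body": {"slide": [[0, 0, 0], [0, 0, 0], [0, 0, 0], [0, 0, 0], [0, 0, 0], [0, 0, 0]], "twist": [0, 0, 0, 0, 0, 0], "jaw": [1, 1, 1, 1, 1, 1]}}

```text
time: 12.32
ee_pos: [0.6215, -0.0221, 0.2612]
orientation: [[-0.999, -0.039, 0.0], [-0.039, 0.999, -0.0], [-0.0, -0.0, -1.0]]
ft_force: [1.2, -3.4, 5.6]
grip_width: 0.345
grasp_force: 44.0
```

```bash
python3 -c "
from plant import env,state
s=state();print(s['ee_pos'],s['ft_force'],s['grasp_force']);print(env.hand_in())"
```

```text
[ 0.62145624 -0.02205538  0.26124855] [ 1.21568681 -3.44595677  5.55615856] 44.038649797439575
the job is handed in; nothing more can be done
None
```

I handed the job in at about 12.3 s: the kickstand snapped fully down while the frame still leaned, the gripper now holds the frame upright and still with its foot in the channel, and the spanner, tape and collar were not touched (the hand-in returned no verdict).

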